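# Open a refill bottle of unknown thread in its anti-tip stand

### The job

Set the refill bottle that stands on the front half of the desk fully home into the square well of the heavy stand, so that it can neither tip nor turn; its twin by the printer stays as it is. Then unscrew its cap: ink and cleaning fluid come in like bottles with opposite threads and nothing outside tells which this is, so feel which way it gives and do not wrench it against its stop. Finish while still holding the cap in the gripper, at least 5 cm above the neck, with the bottle left seated; keep both bottles upright and leave the other things on the desk where they are.

Things in the scene. Friction and masses are not known exactly. Their poses are not given: they have to be found in the camera images.
- stand: heavy dark bottle stand, fixed to the desk: round foot 132 mm across, 8 mm thick, and a square collar 78 x 78 mm, its top 24 mm above the desk, with a square well 57 x 57 mm, 16 mm deep (floor 8 mm above the desk), its mouth bevelled to 64 mm. Origin at the centre of its underside; x and y axes square to the well's sides; a bottle fits at any quarter turn
- bottle_a: square white bottle, 54 x 54 mm, x and y axes square to its flat sides, which are 50 mm tall; lowest 3 mm set in 2 mm; neck 26 mm across, rim at 76 mm; 0.2 kg; origin at the centre of its underside. Looks just like bottle_b: either of them stands in front (x below 0.6), the other by the printer (x above 0.66); they differ only in thread hand, which nothing shows
- bottle_b: square white bottle, 54 x 54 mm, x and y axes square to its flat sides, which are 50 mm tall; lowest 3 mm set in 2 mm; neck 26 mm across, rim at 76 mm; 0.2 kg; origin at the centre of its underside. Looks just like bottle_a: either of them stands in front (x below 0.6), the other by the printer (x above 0.66); they differ only in thread hand, which nothing shows
- cap_a: black round cap on bottle_a, 46 mm across, 30 mm tall; origin at the centre of its underside, 55 mm above the bottle's when closed (5 mm over its shoulder). Wrong way, it meets a hard stop within 0.35 rad. Right way, it turns easily (under 0.1 N m), rising 3 mm, and lifts off once turned 1.3 rad (next stop at 1.7). Not to be pulled off before; bears 1 N m. 30 g
- cap_b: black round cap on bottle_b, 46 mm across, 30 mm tall; origin at the centre of its underside, 55 mm above the bottle's when closed (5 mm over its shoulder). Wrong way, it meets a hard stop within 0.35 rad. Right way, it turns easily (under 0.1 N m), rising 3 mm, and lifts off once turned 1.3 rad (next stop at 1.7). Not to be pulled off before; bears 1 N m. 30 g
- notebook: green spiral notebook, 210 x 152 x 16 mm, lies at the left; origin at the centre of its underside
- calculator: pocket calculator, 118 x 70 x 15 mm, lies on the notebook; origin at the centre of its underside
- spectacle_case: brown spectacle case, 62 x 159 x 42 mm, lies behind the work; origin at the centre of its underside
- pencil: pencil, 140 mm long, 7 mm thick, lies behind the work; origin at the centre of its underside
- glue_stick: upright glue stick, 26 mm round, 86 mm tall; origin at the centre of its underside
- masking_tape: roll of masking tape, 98 mm across, 25 mm tall, lies at the right; origin at the centre of its underside
- marker: marker pen, 135 mm long, 17 mm thick, lies at the right front; origin at the centre of its underside
There are look-alikes about, which are no part of the job. What is shaped like the bottle_b but pink or turquoise is not meant.

How it is judged:
By the outcome, as a careful person would: the job done as asked, in the order asked, and still so for the second after the job is handed in, while the arm keeps its last pose, push and grip.
It also fails if it takes over 58 s, if anything falls off the work surface, if the arm or the gripper's body presses on something with over 40 N, if the wrist force passes 120 N, or if a joint passes its speed limit or range.

### The arm

A 6-joint arm with a two-finger parallel gripper is mounted at the origin on a cart in front of the work surface, level with it; the furniture and walls round the work are solid. World frame = base frame: x ahead of the robot, y to its left, z up, the work surface at z = 0. Lengths are in m, angles in rad, forces in N, time in s.
With the tool pointing down it reaches from about 0.325 to 0.775 m from the base axis. Payload 9.3 kg.
Tool frame: the origin (TCP) lies on the mounting face of the last link; the fingertips stand 173 mm ahead of it and the grasp point (between the pads) lies 155 mm ahead of it; z points along the fingers, y is the line along which they close (so a half turn about z gives the same grasp; the last joint's range is limited). The gripper opens to 85 mm and grips with 20 to 120 N. Pads are 22 mm wide; open, the fingers measure 114 mm over their backs; the gripper's body (76 mm by 85 mm) begins 54 mm behind the grasp point. The pads swing forward as they close: fully open they stand 13 mm farther back than shut.
Start: joints at [1.12, 0.259, 0.021, 1.334, 0, 1.418], TCP at [0.161, 0.526, 0.405] pointing down, gripper open.
Joint ranges: [-3.04, 3.04], [-0.91, 1.82], [-1.04, 1.36], [-1.92, 1.95], [-1.52, 1.45], [-3.14, 3.14]. Speed limits (rad/s): [2.22, 2.22, 2.79, 3.14, 3.14, 3.14].

### API

Orientations are given as [roll, pitch, yaw] about the fixed x, y, z axes, in that order (R = Rz(yaw) Ry(pitch) Rx(roll)).
In Python, from workcell import manip gives the robot as it stands.
- The arm moves only by the tool arm_command, never from a script. Its argument "motion" is a list that holds one entry, the list of rows, each a list of 7 numbers: the shift along the tool's x, y, z in mm, then the turn, a rotation vector about the tool's x, y, z in rad, then the opening, from -1 (shut) to 1 (fully open). In form: [[[tx, ty, tz, rx, ry, rz, jaw], ...]]. A call has 1 to 10 rows; each row shifts and turns the commanded pose from where the row before left it, along the tool's axes as they then stand; what a row does not reach is not made up. A row lasts 1/8 s, in which the tool goes at most 62.5 mm and 10.7 degrees, less where a joint would pass 70% of its speed; a pose out of reach is approached as far as the arm can. A call with a gripper value outside its range is refused whole. The fingers move at their own pace and stop on an object; "newtons" is the grip in N (left out, the last holds). Time passes only in rows, so rows that do not move let the fingers close. It gives the time, the measured TCP pose, the force, the opening and the grip force at its end, in the units of the state.
- manip.get_state(): the state, without advancing time (a new reading comes with each control period).
- manip.camera(name): name is "scene" or "top" or "wrist"; returns a dict with "color" (420x560x3 uint8, red, green, blue), "fx", "fy", "cx", "cy" (pixels), "k1" (the pictures are not rectified: a ray, as slopes to the right and down, at radius r is drawn at 1 + k1 r^2 times it, then the intrinsics apply), "cam_to_world" (4x4, takes a point from camera to world coordinates); the wrist camera has in their place "tool_from_camera" (4x4, takes a point from camera to tool coordinates, whose origin is the TCP and whose axes are the flange's). Camera axes: x right, y up, looking along -z (the intrinsics and any distortion apply to the point x, -y, -z); pixel columns grow to the right and rows downward; lengths in m; the calibration is good to about 2 mm. A picture is of the moment at which its call begins: read the wrist's pose just before it. There is no depth.
- manip.sign_off(): hands the job in; it is judged then, once.
Trained networks look in the newest picture that a camera, given by its name, has taken for a name from the list of things; names that differ only in an ending like _2 or _b are one class to them, and where a whole thing is asked for, a point or a joint stands for the part that bears it (a point fixed in the world has none). Each returns a list of dicts, best first, with "score" (0 to 1); they miss things now and then, are a little off and sometimes report something else, mostly with a low value. They report only what shows in the picture. A call takes as long as a camera call. They do not tell look-alikes from the thing itself.
- manip.boxes_of(query, camera): "point" ([x, y, z] in m, in the coordinates of the camera as it stood for that picture, good to about 4 mm: the middle of the surface that is visible of it).
- manip.pinpoint(query, camera): "point" ([x, y, z] in m, in the coordinates of the camera as it stood for that picture, good to about 4 mm: a listed point, or the origin of a listed thing).
The state is a dict: "time": time; "joint_positions": joint angles; "qvel": joint speeds; "joint_torque": joint torques, N m; "ee_pos": TCP position; "tool_rot": TCP orientation; "ft_force": force on the tool from outside, world axes, zero at the start; "wrist_torque": the same for the moment, N m; "grip_width": opening from 0.0 (shut) to 1.0 (fully open); "grip_force": force on a finger pad.
Only numpy, scipy, OpenCV 4.12 (cv2) and the standard library are available. Lean on these libraries where they do the work, as an engineer would, in place of code of your own. Each camera call takes 0.05 s, during which the arm holds its last target. There are 200 camera calls.

## Working session

There is one attempt and no reset: what is moved stays moved. The work goes in short steps, Python scripts to look and compute and a tool call to move; the robot and the scene stay as the last step left them, time stands still between calls to the robot, and variables do not carry over. Pictures are saved under pics/ and viewed, at most 10 in all, crops included, and the job is handed in when it is done.

Besides the shell and the picture viewer there is one more tool, called after "Request:" in YAML: its name, and indented under it one key for each argument. arm_command: Moves the arm, as the interface text tells. Its arguments: {"type":"object","properties":{"motion":{"type":"array","items":{"type":"array","items":{"type":"array","items":{"type":"number"}}}},"newtons":{"type":"number"}},"required":["motion"]}

```bash
mkdir -p pics; ls; cat > h.py <<'E'
import numpy as np, cv2, json
from workcell import manip
from scipy.spatial.transform import Rotation as R
def cam(n):
    s=manip.get_state(); c=manip.camera(n)
    if 'cam_to_world' in c: T=np.array(c['cam_to_world'])
    else:
        W=np.eye(4); r=np.array(s['tool_rot'])
        W[:3,:3]=R.from_euler('xyz',r).as_matrix() if r.shape==(3,) else (r if r.shape==(3,3) else R.from_quat(r).as_matrix())
        W[:3,3]=s['ee_pos']; T=W@np.array(c['tool_from_camera'])
    return c,T
def tow(T,p): return (T[:3,:3]@np.array(p)+T[:3,3])
def proj(c,T,p):
    q=np.linalg.inv(T)@np.append(p,1); x,y=q[0]/-q[2],-q[1]/-q[2]; f=1+c['k1']*(x*x+y*y)
    return np.array([c['fx']*x*f+c['cx'],c['fy']*y*f+c['cy']])
def ray(c,T,u,v):
    d=np.array([[[u,v]]],float)
    xd,yd=(u-c['cx'])/c['fx'],(v-c['cy'])/c['fy']; x,y=xd,yd
    for _ in range(20):
        f=1+c['k1']*(x*x+y*y); x,y=xd/f,yd/f
    return T[:3,3],T[:3,:3]@np.array([x,-y,-1])
def atz(c,T,u,v,z):
    o,d=ray(c,T,u,v); return o+d*(z-o[2])/d[2]
def save(c,n,crop=None,k=1):
    im=c['color'][:,:,::-1]
    if crop: a,b,e,f=crop; im=im[b:f,a:e]
    cv2.imwrite('pics/'+n,cv2.resize(im,None,fx=k,fy=k,interpolation=cv2.INTER_CUBIC))
E
python3 - <<'E'
from h import *
s=manip.get_state(); print(s)
for n in ['scene','top']:
    c,T=cam(n); save(c,n+'.png'); print(n,T.round(3).tolist(),c['fx'],c['k1'])
    for q in ['bottle_a','cap_a','stand','glue_stick']:
        for f in (manip.pinpoint,manip.boxes_of):
            for d in f(q,n): print(n,q,f.__name__,round(d['score'],2),tow(T,d['point']).round(3),proj(c,T,tow(T,d['point'])).round(0))
E
```

```text
pics
{'time': 0.0, 'joint_positions': array([1.12041306e+00, 2.59195705e-01, 2.07393514e-02, 1.33373162e+00,
       6.24872629e-06, 1.41822117e+00]), 'qvel': array([-0.00049793, -0.00020961,  0.00095071,  0.00012245,  0.00095649,
        0.00070627]), 'joint_torque': array([ 5.38409586e-04, -5.55641127e+01,  3.44535542e+01,  1.36722863e-02,
       -1.11367553e-04, -1.06982046e-05]), 'ee_pos': array([0.1613465 , 0.52573457, 0.40405529]), 'tool_rot': array([-3.14021812e+00, -2.17684295e-04,  2.84378438e+00]), 'ft_force': array([ 0.56976003, -0.10587082,  0.3207997 ]), 'wrist_torque': array([-0.00256889,  0.03792423, -0.02778013]), 'grip_force': 0.0, 'grip_width': 1.0002409722962189}
scene [[0.236, 0.808, -0.54, -0.201], [-0.972, 0.202, -0.123, -0.193], [0.01, 0.554, 0.832, 1.287], [0.0, 0.0, 0.0, 1.0]] 536.6539360927255 -0.20475362607358746
scene bottle_a call 0.97 [ 0.589  0.248 -0.002] [194. 207.]
scene bottle_a call 0.92 [0.403 0.044 0.004] [244. 277.]
scene bottle_a call 0.66 [0.487 0.148 0.001] [216. 243.]
scene bottle_a call 0.89 [0.574 0.241 0.052] [192. 201.]
scene bottle_a cal
[... 1340 characters left out ...]
l 0.43 [0.474 0.141 0.052] [244. 238.]
top cap_a call 0.54 [ 0.411 -0.396  0.005] [413. 258.]
top cap_a call 0.52 [0.7   0.238 0.054] [216. 168.]
top cap_a call 0.47 [0.491 0.158 0.053] [239. 233.]
top cap_a call 0.72 [0.488 0.159 0.085] [237. 233.]
top cap_a call 0.67 [0.694 0.232 0.086] [215. 167.]
top stand call 0.94 [ 0.576 -0.091  0.001] [317. 208.]
top stand call 0.75 [ 0.573 -0.092  0.007] [318. 209.]
top stand call 0.21 [0.682 0.221 0.047] [221. 174.]
top glue_stick call 0.68 [ 0.591 -0.422  0.002] [418. 203.]
top glue_stick call 0.65 [ 0.739 -0.216  0.   ] [354. 160.]
top glue_stick call 0.71 [0.476 0.142 0.051] [244. 237.]
top glue_stick call 0.51 [ 0.734 -0.213  0.077] [356. 155.]
```

```bash
python3 - <<'E'
import cv2
a=cv2.imread('pics/scene.png');cv2.imwrite('pics/s1.png',cv2.resize(a[110:330,90:400],None,fx=2.5,fy=2.5))
b=cv2.imread('pics/top.png');cv2.imwrite('pics/t1.png',cv2.resize(b[110:310,140:440],None,fx=2.6,fy=2.6))
E
```

```text
(no output)
```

View pics/s1.png

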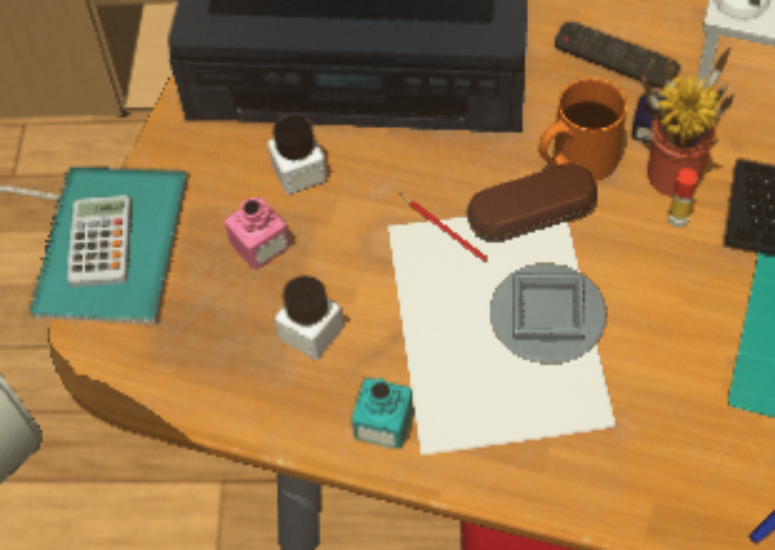

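View pics/t1.png

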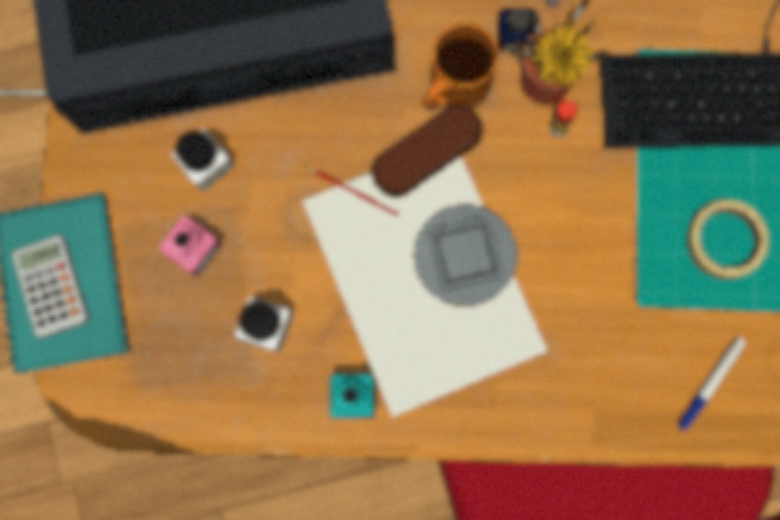

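The scene (full-image pixels) shows these candidates: the front white bottle at (214,238), its twin by the printer at (209,172), a pink look-alike at (193,200) and a turquoise one at (243,275). I choose the white one at (214,238), about x 0.49, y 0.155. The stand is at (309,234). Next I plan a wrist view for yaw and position.

```bash
cat >> h.py <<'E'
def plan(xyz,yaw):
    "tool-frame shift (mm) and turn about tool z from the present pose"
    s=manip.get_state(); r=R.from_euler('xyz',s['tool_rot']); t=r.as_matrix().T@(np.array(xyz)-s['ee_pos'])*1000
    rv=(r.inv()*R.from_euler('xyz',[np.pi,0,yaw])).as_rotvec()
    print('shift',t.round(1),'turn',rv.round(4))
E
python3 - <<'E'
from h import *
c,T=cam('wrist'); print(np.array(c['tool_from_camera']).round(3).tolist(),c['fx'],c['cx'],c['cy'])
r=np.array(c['tool_from_camera'])
plan([.42,.12,.405],2.844)
E
```

```text
[[-0.0, 0.954, 0.3, 0.077], [1.0, 0.0, -0.0, 0.0], [-0.0, 0.3, -0.954, 0.031], [0.0, 0.0, 0.0, 1.0]] 343.64388782507945 271.6638087673807 207.50493613892348
shift [-3.663e+02 -3.120e+02 -3.000e-01] turn [ 0.      0.     -0.0002]
```

Request:
arm_command:
  motion:
    - [[-41,-26.5,0,0,0,0,1],[-41,-26.5,0,0,0,0,1],[-41,-26.5,0,0,0,0,1],[-41,-26.5,0,0,0,0,1],[-41,-26.5,0,0,0,0,1],[-41,-26.5,0,0,0,0,1],[-41,-26.5,0,0,0,0,1],[-41,-26.5,0,0,0,0,1],[-41,-26.5,0,0,0,0,1],[-41,-26.5,0,0,0,0,1]]

```text
time: 2.2
ee_pos: [0.4764, 0.1507, 0.4049]
tool_rot: [3.141, 0.0, 2.844]
ft_force: [0.2, 0.9, 0.3]
grip_width: 1.002
grip_force: 0.0
```

Request:
arm_command:
  motion:
    - [[0,0,0,0,0,0,1],[0,0,0,0,0,0,1]]

```text
time: 2.45
ee_pos: [0.4755, 0.1521, 0.4046]
tool_rot: [-3.142, -0.001, 2.843]
ft_force: [0.2, 0.5, -0.5]
grip_width: 1.003
grip_force: 0.0
```

```bash
python3 - <<'E'
from h import *
print(manip.get_state()['ee_pos'])
c,T=cam('wrist'); save(c,'w1.png'); np.save('w1.npy',c['color']); np.save('T1.npy',T)
for q in ['bottle_a','cap_a','stand']:
    for f in (manip.pinpoint,manip.boxes_of):
        for d in f(q,'wrist'): print(q,f.__name__,round(d['score'],2),tow(T,d['point']).round(4),proj(c,T,tow(T,d['point'])).round(0))
E
```

```text
[0.47545572 0.15208085 0.40457825]
bottle_a call 0.84 [0.4909 0.1562 0.0014] [279. 185.]
bottle_a call 0.8 [0.3975 0.0413 0.0014] [151. 135.]
bottle_a call 0.7 [0.5857 0.2488 0.0011] [378. 237.]
bottle_a call 0.66 [6.982e-01 2.341e-01 1.000e-04] [383. 318.]
bottle_a call 0.98 [0.392  0.0568 0.0519] [146. 129.]
bottle_a call 0.83 [0.5709 0.2433 0.0521] [384. 245.]
bottle_a call 0.56 [0.4702 0.1629 0.0517] [280. 175.]
cap_a call 0.77 [0.4846 0.1529 0.0523] [275. 192.]
cap_a call 0.65 [0.4818 0.1542 0.0837] [276. 198.]
cap_a call 0.48 [0.6868 0.2164 0.0686] [385. 351.]
stand call 0.67 [ 5.706e-01 -9.200e-02 -2.000e-04] [109. 299.]
stand call 0.59 [0.6966 0.2374 0.002 ] [386. 317.]
stand call 0.73 [ 0.5406 -0.1008  0.008 ] [ 89. 284.]
```

View pics/w1.png

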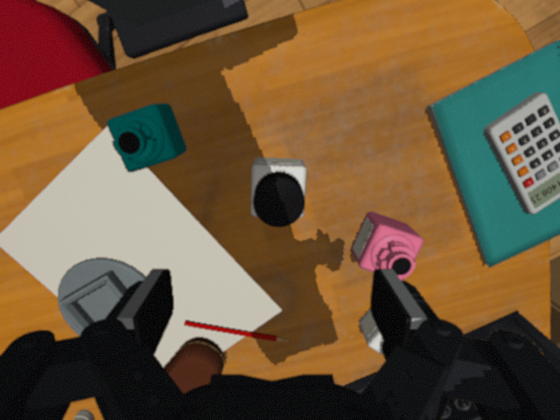

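The chosen bottle is at (278,190), nearly square to the picture. The pink look-alike is at (390,245), the turquoise at (145,137) and the stand at (100,297). I'll fit the bottle silhouette across three views, with the z offset free as a height check.

```bash
cat >> h.py <<'E'
from scipy.optimize import minimize
def hull_pts(x,y,z,yaw):
    a=np.linspace(0,2*np.pi,32,endpoint=False); P=[]
    c,s=np.cos(yaw),np.sin(yaw)
    for h,w in((0,.025),(.003,.027),(.05,.027)):
        for i,j in((1,1),(1,-1),(-1,-1),(-1,1)): P.append([x+w*(c*i-s*j),y+w*(s*i+c*j),z+h])
    Q=[[x+.023*np.cos(t),y+.023*np.sin(t),z+h] for t in a for h in(.055,.085)]
    return P,Q
def sil(c,T,p,k=4):
    m=np.zeros((420*k,560*k),np.uint8)
    for S in hull_pts(*p):
        u=np.array([proj(c,T,q) for q in S])
        cv2.fillConvexPoly(m,cv2.convexHull(((u+.5)*k-.5).round().astype(np.int32)),255)
    return cv2.resize(m,(560,420),interpolation=cv2.INTER_AREA)/255.
def bottle_mask(c,T,p):
    hsv=cv2.cvtColor(c['color'],cv2.COLOR_RGB2HSV).astype(int)
    w=np.zeros((420,560)); u=proj(c,T,[p[0],p[1],.04]); f=c['fx']*.075/np.linalg.norm(T[:3,3]-np.array(p[:3]))
    cv2.circle(w,tuple(int(i) for i in u),int(f),1,-1)
    dark=hsv[...,2]<45
    return ((hsv[...,1]<90)|dark)*w,w
E
cat > fit.py <<'E'
from h import *
V=[cam(n) for n in('wrist','scene','top')]
p0=np.array([.488,.155,0,.2])
M=[bottle_mask(c,T,p0) for c,T in V]
wt=[1,1.,1.5]
def cost(p,idx=(0,1,2)):
    e=0
    for i in idx:
        (c,T),(m,w)=V[i],M[i]; s=sil(c,T,p); e+=wt[i]*(np.abs(s-m)*w).sum()/m.sum()
    return e
for idx in((0,),(0,1,2)):
    best=None
    for y in np.arange(-.7,.8,.2):
        sim=np.array([p0]*5)+np.vstack([np.zeros(4),np.diag([.008,.008,.006,.15])]); sim[:,3]+=y-.2
        r=minimize(lambda p:cost(p,idx),sim[0],method='Nelder-Mead',options=dict(initial_simplex=sim,maxiter=90))
        print(round(y,2),round(r.fun,4),r.x.round(4))
E
python3 fit.py
```

```text
-0.7 0.0275 [ 0.4889  0.1546 -0.0106 -0.3499]
-0.5 0.0275 [ 0.489   0.1546 -0.0104 -0.3473]
-0.3 0.0621 [ 0.4864  0.1557 -0.0014 -0.3219]
-0.1 0.0275 [ 0.489   0.1544 -0.011  -0.352 ]
0.1 0.0277 [ 0.4889  0.1545 -0.0104 -0.3466]
0.3 0.0959 [ 0.4862  0.1553  0.0039 -0.3311]
0.5 0.0275 [ 0.4892  0.1545 -0.0114  1.2267]
0.7 0.0277 [ 0.489   0.1545 -0.0106  1.2241]
-0.7 1.0409 [ 0.4882  0.1553 -0.0073 -0.3638]
-0.5 1.0373 [ 0.4877  0.1551 -0.006  -0.3568]
-0.3 1.0341 [ 0.4885  0.1552 -0.0081 -0.3236]
-0.1 1.0374 [ 0.4876  0.1552 -0.0061 -0.3445]
0.1 1.0445 [ 0.4876  0.1556 -0.006  -0.3352]
0.3 1.0393 [ 0.4877  0.1553 -0.0063 -0.3421]
0.5 1.0401 [ 0.4881  0.1555 -0.0063  1.2487]
0.7 1.0368 [ 0.4879  0.1552 -0.0069  1.2343]
```

```bash
python3 - <<'E'
from h import *
plan([.4875,.155,.192],2.793)
E
```

```text
shift [-10.8   6.  212.8] turn [0.0001 0.0002 0.0513]
```

Request:
arm_command:
  motion:
    - [[-10.8,6,20,0,0,0.051,1],[0,0,40,0,0,0,1],[0,0,40,0,0,0,1],[0,0,30,0,0,0,1],[0,0,0,0,0,0,1]]

```text
time: 3.58
ee_pos: [0.4871, 0.1547, 0.2731]
tool_rot: [-3.14, -0.004, 2.793]
ft_force: [0.0, 0.0, 0.1]
grip_width: 1.001
grip_force: 0.0
```

```bash
python3 - <<'E'
from h import *
plan([.4875,.155,.192],2.793)
c,T=cam('wrist'); save(c,'w2.png')
E
```

```text
shift [-0.6  0.6 81.1] turn [-0.0019 -0.0035 -0.0002]
```

View pics/w2.png

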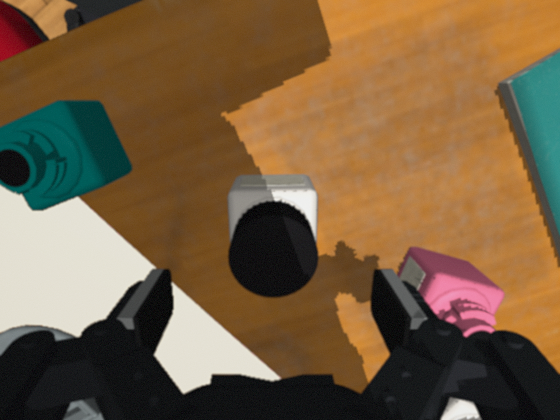

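The white bottle with its black cap is at (273,235), square to the picture and centred between the fingers at (150,300) and (395,300). I go down and grip.

Request:
arm_command:
  motion:
    - [[-0.5,0.5,30,0,0,0,1],[0,0,30,0,0,0,1],[0,0,20,0,0,0,1],[0,0,0,0,0,0,1]]

```text
time: 4.12
ee_pos: [0.4886, 0.1551, 0.1951]
tool_rot: [-3.141, -0.0, 2.793]
ft_force: [0.2, 0.4, -0.2]
grip_width: 1.0
grip_force: 0.0
```

Request:
arm_command:
  motion:
    - [[0,0,0,0,0,0,-1],[0,0,0,0,0,0,-1],[0,0,0,0,0,0,-1],[0,0,0,0,0,0,-1],[0,0,0,0,0,0,-1],[0,0,0,0,0,0,-1]]
  newtons: 40

```text
time: 4.88
ee_pos: [0.4888, 0.1551, 0.1962]
tool_rot: [3.14, 0.002, 2.793]
ft_force: [-1.1, 0.2, 6.4]
grip_width: 0.622
grip_force: 41.1
```

Request:
arm_command:
  motion:
    - [[0,0,-10,0,0,0,-1],[0,0,-20,0,0,0,-1],[0,0,-30,0,0,0,-1],[0,0,-30,0,0,0,-1],[0,0,-30,0,0,0,-1],[0,0,-20,0,0,0,-1],[0,0,-10,0,0,0,-1],[0,0,0,0,0,0,-1]]

```text
time: 5.88
ee_pos: [0.4882, 0.155, 0.3452]
tool_rot: [3.141, 0.001, 2.793]
ft_force: [0.0, 0.2, -3.8]
grip_width: 0.621
grip_force: 43.3
```

```bash
python3 - <<'E'
from h import *
print(manip.get_state()['ft_force'])
plan([.575,.035,.346],2.793)
E
```

```text
[ 0.02285517  0.17055717 -3.81290395]
shift [-122.6  -83.1   -0.8] turn [ 0.0004  0.0008 -0.0002]
```

Request:
arm_command:
  motion:
    - [[-15,-10,0,0,0,0,-1],[-30,-20,0,0,0,0,-1],[-30,-20,0,0,0,0,-1],[-30,-20,0,0,0,0,-1],[-17,-13,0,0,0,0,-1],[0,0,0,0,0,0,-1],[0,0,0,0,0,0,-1]]

```text
time: 6.75
ee_pos: [0.5742, 0.0356, 0.3443]
tool_rot: [-3.142, -0.001, 2.793]
ft_force: [-0.1, 0.3, -3.1]
grip_width: 0.624
grip_force: 43.2
```

```bash
cat > st.py <<'E'
from h import *
def sq(w,z,n=20):
    h=w/2; l=np.linspace(-h,h,n)
    return [[a,b,z] for a in l for b in(-h,h)]+[[b,a,z] for a in l for b in(-h,h)]
A=np.linspace(0,2*np.pi,80)
MOD=np.array(sq(.078,.024)+sq(.064,.024)+sq(.057,.0205)+[[.066*np.cos(t),.066*np.sin(t),.008] for t in A])
V=[cam(n) for n in('wrist','scene','top')]
import sys; tag=sys.argv[1]; save(V[0][0],'st%s.png'%tag)
for d in manip.pinpoint('stand','wrist')[:2]: print(d['score'],tow(V[0][1],d['point']).round(4))
D=[]
for c,T in V:
    g=cv2.cvtColor(c['color'],cv2.COLOR_RGB2GRAY); e=cv2.Canny(cv2.GaussianBlur(g,(3,3),0),25,60)
    D.append(cv2.distanceTransform(255-e,cv2.DIST_L2,5))
def cost(p,idx):
    cs,sn=np.cos(p[2]),np.sin(p[2]); e=0
    W=np.c_[p[0]+cs*MOD[:,0]-sn*MOD[:,1],p[1]+sn*MOD[:,0]+cs*MOD[:,1],MOD[:,2]]
    for i in idx:
        u=np.array([proj(*V[i],q) for q in W]).astype(np.float32)
        e+=np.minimum(cv2.remap(D[i],u[:,:1],u[:,1:],cv2.INTER_LINEAR,borderValue=4),4).mean()
    return e/len(idx)
for idx in((0,),(1,),(2,)):
    b=None
    for y in np.arange(-.75,.8,.15):
        s0=np.array([.574,-.093,y]); sim=s0+np.vstack([np.zeros(3),np.diag([.006,.006,.12])])
        r=minimize(cost,s0,args=(idx,),method='Nelder-Mead',options=dict(initial_simplex=sim,maxiter=100))
        if b is None or r.fun<b.fun: b=r
    print(idx,round(b.fun,3),b.x.round(4))
E
python3 st.py 1
```

```text
0.56 [ 0.5701 -0.0935 -0.0014]
(0,) 1.179 [ 0.5759 -0.0918  0.228 ]
(1,) 0.679 [ 0.568  -0.098   0.2216]
(2,) 0.831 [ 0.5761 -0.0952 -0.1551]
```

View pics/st1.png

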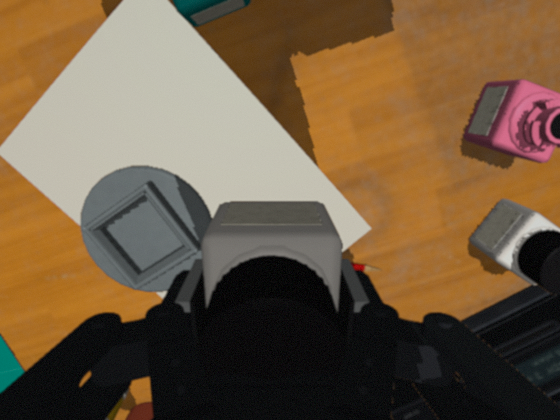

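Stand at (145,230); its well is at (145,232), partly close behind the held bottle. I move so it lies in the clear upper half, with the bottle turned to the well's yaw (about 0.225).

Request:
arm_command:
  motion:
    - [[-21,-10,0,0,0,0,-1],[-35,-20,0,0,0,0,-1],[-35,-20,0,0,0,0,-1],[-30,-20,0,0,0,-0.074,-1],[0,0,0,0,0,-0.125,-1],[0,0,0,0,0,-0.125,-1],[0,0,0,0,0,-0.125,-1],[0,0,0,0,0,-0.125,-1],[0,0,0,0,0,0,-1],[0,0,0,0,0,0,-1]]

```text
time: 8.2
ee_pos: [0.6643, -0.0715, 0.3448]
tool_rot: [-3.142, 0.0, -2.919]
ft_force: [0.6, -0.3, -3.2]
grip_width: 0.624
grip_force: 43.2
```

```bash
python3 st.py 2
```

```text
0.78 [ 0.5743 -0.0925 -0.0016]
(0,) 2.179 [ 0.5754 -0.094   0.2244]
(1,) 1.793 [ 0.5732 -0.0979  0.0252]
(2,) 1.874 [ 0.471  -0.1506  0.3427]
```

View pics/st2.png

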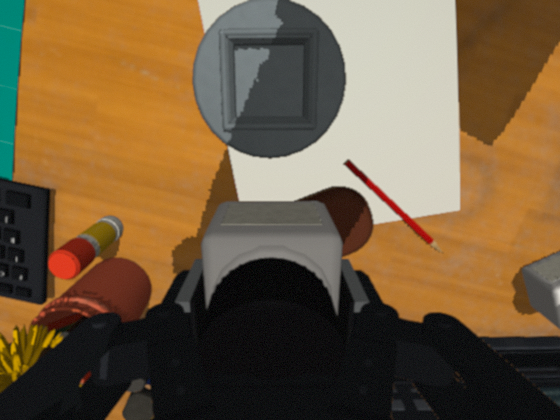

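Stand at (270,78), square to the bottle whose lower front edge is at row 203 (columns 218–325). I check the bottle's offset in the grip and plan the placing.

```bash
python3 - <<'E'
from h import *
c,T=cam('wrist'); s=manip.get_state()
Tt=np.array(c['tool_from_camera'])
g=cv2.cvtColor(c['color'],cv2.COLOR_RGB2GRAY).astype(int)
print(g[195:262:1,272].tolist())
for u,v in((272,201),(272,203),(218,215),(325,215)):
    o,d=ray(c,Tt,u,v)
    for z in(.193,.196): print((u,v),z,(o+d*(z-o[2])/d[2]).round(4))
plan([.5755,-.0935,.30],-2.919)
E
```

```text
[210, 211, 208, 210, 212, 192, 133, 91, 84, 88, 87, 91, 91, 89, 89, 90, 88, 91, 91, 92, 90, 89, 90, 88, 88, 87, 88, 88, 98, 113, 103, 92, 88, 90, 91, 91, 92, 95, 99, 105, 109, 114, 119, 121, 123, 123, 124, 124, 123, 123, 118, 114, 116, 117, 120, 122, 128, 131, 134, 136, 134, 122, 88, 40, 13, 4, 10]
(272, 201) 0.193 [0.0287 0.0005 0.193 ]
(272, 201) 0.196 [0.0279 0.0005 0.196 ]
(272, 203) 0.193 [0.0277 0.0005 0.193 ]
(272, 203) 0.196 [0.0268 0.0005 0.196 ]
(218, 215) 0.193 [ 0.0215 -0.0264  0.193 ]
(218, 215) 0.196 [ 0.0205 -0.0269  0.196 ]
(325, 215) 0.193 [0.0215 0.027  0.193 ]
(325, 215) 0.196 [0.0204 0.0275 0.196 ]
shift [91.5 -1.4 44.7] turn [0.     0.     0.0019]
```

Request:
arm_command:
  motion:
    - [[15,-0.4,0,0,0,0,-1],[30,-1,0,0,0,0.002,-1],[30,0,0,0,0,0,-1],[15,0,10,0,0,0,-1],[0,0,30,0,0,0,-1],[0,0,40,0,0,0,-1],[0,0,25,0,0,0,-1],[0,0,10,0,0,0,-1],[0,0,0,0,0,0,-1],[0,0,0,0,0,0,-1]]

```text
time: 9.7
ee_pos: [0.5774, -0.0933, 0.2309]
tool_rot: [-3.141, 0.002, -2.918]
ft_force: [-0.2, -0.0, -2.7]
grip_width: 0.625
grip_force: 43.1
```

Request:
arm_command:
  motion:
    - [[0,0,4,0,0,0,-1],[0,0,4,0,0,0,-1],[0,0,0,0,0,0,-1]]

```text
time: 10.07
ee_pos: [0.5768, -0.0931, 0.2214]
tool_rot: [3.141, -0.0, -2.918]
ft_force: [-0.2, 0.3, -3.4]
grip_width: 0.626
grip_force: 43.1
```

Request:
arm_command:
  motion:
    - [[0,0,4,0,0,0,-1],[0,0,4,0,0,0,-1],[0,0,0,0,0,0,-1]]

```text
time: 10.45
ee_pos: [0.5768, -0.0932, 0.2132]
tool_rot: [3.141, -0.001, -2.918]
ft_force: [0.3, 0.0, -3.0]
grip_width: 0.622
grip_force: 43.1
```

Already below the collar with no contact; continuing down.

Request:
arm_command:
  motion:
    - [[0,0,3,0,0,0,-1],[0,0,3,0,0,0,-1],[0,0,2,0,0,0,-1],[0,0,0,0,0,0,-1]]

```text
time: 10.95
ee_pos: [0.5769, -0.0932, 0.2055]
tool_rot: [3.141, -0.0, -2.918]
ft_force: [0.8, -0.2, -3.4]
grip_width: 0.621
grip_force: 43.1
```

Request:
arm_command:
  motion:
    - [[0,0,2,0,0,0,-1],[0,0,0,0,0,0,-1]]

```text
time: 11.2
ee_pos: [0.577, -0.0932, 0.2043]
tool_rot: [-3.141, 0.001, -2.918]
ft_force: [-0.9, -0.1, 3.8]
grip_width: 0.624
grip_force: 44.0
```

Request:
arm_command:
  motion:
    - [[0,0,2,0,0,0,-1],[0,0,0,0,0,0,-1],[0,0,0,0,0,0,1],[0,0,0,0,0,0,1],[0,0,0,0,0,0,1],[0,0,0,0,0,0,1],[0,0,0,0,0,0,1]]

```text
time: 12.08
ee_pos: [0.577, -0.0932, 0.2015]
tool_rot: [3.141, -0.0, -2.918]
ft_force: [-0.8, -0.3, 0.8]
grip_width: 0.998
grip_force: 0.0
```

```bash
python3 - <<'E'
from h import *
s=manip.get_state(); print(s['grip_width'],s['ft_force'],s['ee_pos'])
plan([.5755,-.0935,.239],-2.918)
E
```

```text
0.9982287995306373 [-0.75109934 -0.25027172  0.82834431] [ 0.57697584 -0.0932151   0.20153606]
shift [  1.5   0.1 -37.5] turn [ 0.0001 -0.0002 -0.0004]
```

Request:
arm_command:
  motion:
    - [[1.5,0,-20,0,0,0,1],[0,0,-40,0,0,0,1],[0,0,-40,0,0,0,1],[0,0,-40,0,0,0,1],[0,0,0,0,0,0,1],[0,0,0,0,0,0,1]]

```text
time: 12.82
ee_pos: [0.5753, -0.0935, 0.3411]
tool_rot: [3.141, -0.0, -2.918]
ft_force: [-0.8, 0.2, 0.2]
grip_width: 0.999
grip_force: 0.0
```

```bash
python3 - <<'E'
from h import *
c,T=cam('wrist'); print(manip.get_state()['ee_pos']); save(c,'seat.png')
for q in('bottle_a','cap_a'):
  for d in manip.pinpoint(q,'wrist')[:3]: print(q,round(d['score'],2),tow(T,d['point']).round(4))
for z in(0,.008,.016): print(z,[proj(c,T,[.5755+.038*np.cos(t),-.0935+.038*np.sin(t),z+.05]).round(0).tolist() for t in .2244+np.pi/4+np.arange(4)*np.pi/2])
E
```

```text
[ 0.57524772 -0.09346976  0.34057074]
bottle_a 0.86 [ 0.3947  0.0434 -0.0012]
bottle_a 0.63 [0.6973 0.2348 0.0037]
bottle_a 0.57 [ 0.5766 -0.0931  0.0131]
cap_a 0.95 [ 0.5735 -0.0989  0.0611]
0 [[304.0, 233.0], [306.0, 168.0], [236.0, 168.0], [238.0, 233.0]]
0.008 [[305.0, 237.0], [307.0, 170.0], [235.0, 170.0], [237.0, 237.0]]
0.016 [[306.0, 241.0], [308.0, 172.0], [234.0, 172.0], [236.0, 241.0]]
```

View pics/seat.png

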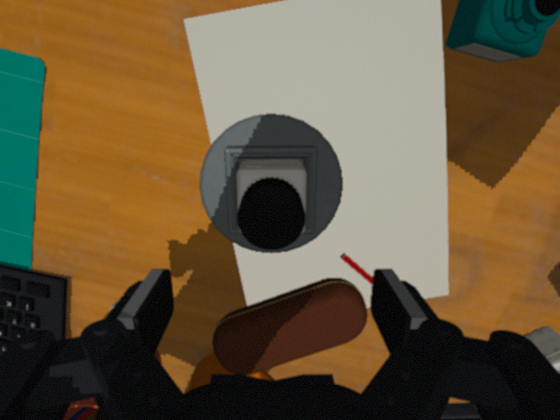

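The bottle stands square in the well (shoulder corners about (236,169) and (307,169), cap at (271,214)), and the network puts its base at 8–13 mm. Now I grip the cap.

Request:
arm_command:
  motion:
    - [[0,0,40,0,0,0,1],[0,0,40,0,0,0,1],[0,0,22,0,0,0,1],[0,0,0,0,0,0,1],[0,0,0,0,0,0,-1],[0,0,0,0,0,0,-1],[0,0,0,0,0,0,-1],[0,0,0,0,0,0,-1],[0,0,0,0,0,0,-1],[0,0,0,0,0,0,-1]]
  newtons: 30

```text
time: 14.22
ee_pos: [0.5757, -0.0936, 0.2409]
tool_rot: [-3.141, 0.002, -2.918]
ft_force: [-0.4, 1.0, 7.1]
grip_width: 0.524
grip_force: 30.1
```

```bash
cat > t.py <<'E'
from h import *
for _ in range(1):
    s=manip.get_state(); print('F',s['ft_force'].round(2),'M',s['wrist_torque'].round(3),'p',s['ee_pos'].round(4),'yaw',s['tool_rot'][2].round(4),'q6',s['joint_positions'][5].round(3),s['grip_width'],s['grip_force'])
E
python3 t.py
```

```text
F [-0.43  1.02  7.12] M [0.021 0.157 0.019] p [ 0.5757 -0.0936  0.2409] yaw -2.9184 q6 -0.528 0.5236788681184776 30.051793456077576
```

Request:
arm_command:
  motion:
    - [[0,0,-1.5,0,0,0,-1],[0,0,0,0,0,-0.04,-1],[0,0,0,0,0,-0.04,-1],[0,0,0,0,0,0,-1]]

```text
time: 14.72
ee_pos: [0.5755, -0.0935, 0.2413]
tool_rot: [-3.142, -0.0, -2.839]
ft_force: [0.1, 0.6, -1.3]
grip_width: 0.526
grip_force: 30.6
```

```bash
python3 t.py
```

```text
F [ 0.13  0.6  -1.26] M [ 0.006 -0.036  0.003] p [ 0.5755 -0.0935  0.2413] yaw -2.8386 q6 -0.608 0.5264979782003905 30.608822107315063
```

Request:
arm_command:
  motion:
    - [[0,0,0,0,0,-0.04,-1],[0,0,0,0,0,-0.04,-1],[0,0,0,0,0,0,-1]]

```text
time: 15.1
ee_pos: [0.5755, -0.0935, 0.2412]
tool_rot: [3.142, -0.0, -2.759]
ft_force: [-0.2, -0.0, 0.4]
grip_width: 0.522
grip_force: 30.6
```

```bash
python3 t.py
```

```text
F [-0.24 -0.02  0.43] M [-0.014  0.029 -0.02 ] p [ 0.5755 -0.0935  0.2412] yaw -2.7594 q6 -0.687 0.5222344994211296 30.611225366592407
```

Turning freely counter-clockwise so far (0.16 rad); continuing gently.

Request:
arm_command:
  motion:
    - [[0,0,0,0,0,-0.04,-1],[0,0,0,0,0,-0.04,-1],[0,0,0,0,0,0,-1]]

```text
time: 15.48
ee_pos: [0.5755, -0.0935, 0.2412]
tool_rot: [-3.142, 0.0, -2.68]
ft_force: [0.4, -0.4, 0.2]
grip_width: 0.525
grip_force: 30.6
```

```bash
python3 t.py
```

```text
F [ 0.37 -0.42  0.16] M [ 0.001 -0.013 -0.05 ] p [ 0.5755 -0.0935  0.2412] yaw -2.6799 q6 -0.767 0.5245865638693649 30.615988969802856
```

Request:
arm_command:
  motion:
    - [[0,0,0,0,0,-0.03,-1],[0,0,0,0,0,-0.03,-1],[0,0,0,0,0,0,-1]]

```text
time: 15.85
ee_pos: [0.5755, -0.0935, 0.2413]
tool_rot: [-3.141, 0.0, -2.618]
ft_force: [0.5, 0.7, 0.9]
grip_width: 0.521
grip_force: 30.6
```

```bash
python3 t.py
```

```text
F [0.51 0.72 0.89] M [-0.043 -0.006  0.046] p [ 0.5755 -0.0935  0.2413] yaw -2.6181 q6 -0.828 0.5207017639245725 30.62798023223877
```

Request:
arm_command:
  motion:
    - [[0,0,0,0,0,-0.03,-1],[0,0,0,0,0,-0.03,-1],[0,0,0,0,0,0,-1]]

```text
time: 16.23
ee_pos: [0.5755, -0.0935, 0.2414]
tool_rot: [-3.141, 0.0, -2.558]
ft_force: [-0.6, 0.1, 3.0]
grip_width: 0.526
grip_force: 30.7
```

```bash
python3 t.py
```

```text
F [-0.6   0.11  2.97] M [-0.007 -0.011  0.007] p [ 0.5755 -0.0935  0.2414] yaw -2.5578 q6 -0.889 0.5257362959503905 30.739238262176514
```

Request:
arm_command:
  motion:
    - [[0,0,0,0,0,-0.04,-1],[0,0,0,0,0,-0.04,-1],[0,0,0,0,0,0,-1]]

```text
time: 16.6
ee_pos: [0.5756, -0.0935, 0.2415]
tool_rot: [-3.141, 0.0, -2.478]
ft_force: [0.0, 0.3, 5.9]
grip_width: 0.522
grip_force: 30.9
```

```bash
python3 t.py
```

```text
F [0.03 0.3  5.87] M [0.017 0.026 0.043] p [ 0.5756 -0.0935  0.2415] yaw -2.478 q6 -0.969 0.5220002503145874 30.873475670814514
```

Past 0.35 rad with no resisting moment, and the cap is pushing upward: it is rising. So it opens counter-clockwise. I follow the rise.

Request:
arm_command:
  motion:
    - [[0,0,-0.8,0,0,-0.06,-1],[0,0,-0.2,0,0,-0.08,-1],[0,0,-0.2,0,0,-0.08,-1],[0,0,-0.2,0,0,-0.08,-1],[0,0,-0.2,0,0,-0.08,-1],[0,0,0,0,0,0,-1]]

```text
time: 17.35
ee_pos: [0.5755, -0.0935, 0.2428]
tool_rot: [3.142, 0.0, -2.099]
ft_force: [-0.3, 0.2, 1.3]
grip_width: 0.524
grip_force: 30.7
```

```bash
python3 t.py
```

```text
F [-0.35  0.18  1.28] M [0.012 0.037 0.027] p [ 0.5755 -0.0935  0.2428] yaw -2.0991 q6 -1.347 0.523921588870791 30.69931447505951
```

Request:
arm_command:
  motion:
    - [[0,0,-0.3,0,0,-0.08,-1],[0,0,-0.3,0,0,-0.08,-1],[0,0,-0.2,0,0,-0.08,-1],[0,0,-0.2,0,0,-0.08,-1],[0,0,0,0,0,0,-1]]

```text
time: 17.98
ee_pos: [0.5754, -0.0935, 0.2437]
tool_rot: [3.141, 0.0, -1.781]
ft_force: [-0.6, 0.4, 1.6]
grip_width: 0.522
grip_force: 30.7
```

```bash
python3 t.py
```

```text
F [-0.62  0.41  1.63] M [ 0.02   0.05  -0.024] p [ 0.5754 -0.0935  0.2437] yaw -1.7806 q6 -1.666 0.5215126465886685 30.688528418540955
```

Request:
arm_command:
  motion:
    - [[0,0,-0.2,0,0,-0.08,-1],[0,0,-0.2,0,0,-0.08,-1],[0,0,-0.2,0,0,-0.08,-1],[0,0,-0.2,0,0,-0.06,-1],[0,0,0,0,0,0,-1]]

```text
time: 18.6
ee_pos: [0.5754, -0.0935, 0.2446]
tool_rot: [3.142, 0.0, -1.481]
ft_force: [-1.0, -0.1, 1.6]
grip_width: 0.522
grip_force: 30.7
```

```bash
python3 t.py
```

```text
F [-1.   -0.1   1.63] M [ 0.064  0.089 -0.026] p [ 0.5754 -0.0935  0.2446] yaw -1.4813 q6 -1.965 0.5217081689522259 30.696194171905518
```

Request:
arm_command:
  motion:
    - [[0,0,0,0,0,-0.04,-1],[0,0,0,0,0,-0.04,-1],[0,0,0,0,0,0,-1]]

```text
time: 18.98
ee_pos: [0.5756, -0.0936, 0.2446]
tool_rot: [-3.141, -0.0, -1.401]
ft_force: [0.4, -0.6, 1.9]
grip_width: 0.521
grip_force: 30.7
```

```bash
python3 t.py
```

```text
F [ 0.37 -0.63  1.9 ] M [-0.034 -0.064  0.015] p [ 0.5756 -0.0936  0.2446] yaw -1.4012 q6 -2.045 0.5206907641800635 30.680617690086365
```

Request:
arm_command:
  motion:
    - [[0,0,-1,0,0,0,-1],[0,0,-1,0,0,0,-1],[0,0,0,0,0,0,-1]]

```text
time: 19.35
ee_pos: [0.5755, -0.0935, 0.2465]
tool_rot: [3.141, 0.0, -1.399]
ft_force: [-0.6, -0.8, -0.8]
grip_width: 0.524
grip_force: 30.6
```

```bash
python3 t.py
```

```text
F [-0.57 -0.81 -0.84] M [ 0.019 -0.046 -0.008] p [ 0.5755 -0.0935  0.2465] yaw -1.3989 q6 -2.048 0.524403319582051 30.621129870414734
```

Request:
arm_command:
  motion:
    - [[0,0,-1,0,0,0,-1],[0,0,-1,0,0,0,-1],[0,0,0,0,0,0,-1]]

```text
time: 19.73
ee_pos: [0.5755, -0.0935, 0.2487]
tool_rot: [-3.141, -0.0, -1.398]
ft_force: [0.3, -0.1, 0.2]
grip_width: 0.526
grip_force: 30.6
```

```bash
python3 t.py
```

```text
F [ 0.26 -0.1   0.15] M [-0.039  0.037 -0.018] p [ 0.5755 -0.0935  0.2487] yaw -1.3985 q6 -2.048 0.525727758233605 30.621213912963867
```

Free. I lift well clear.

Request:
arm_command:
  motion:
    - [[0,0,-5,0,0,0,-1],[0,0,-10,0,0,0,-1],[0,0,-20,0,0,0,-1],[0,0,-25,0,0,0,-1],[0,0,-25,0,0,0,-1],[0,0,-20,0,0,0,-1],[0,0,-10,0,0,0,-1],[0,0,0,0,0,0,-1],[0,0,0,0,0,0,-1]]

```text
time: 20.85
ee_pos: [0.5753, -0.0935, 0.3628]
tool_rot: [3.141, 0.001, -1.398]
ft_force: [-0.2, 0.5, -0.4]
grip_width: 0.527
grip_force: 30.7
```

```bash
python3 t.py; python3 - <<'E'
from h import *
c,T=cam('scene'); save(c,'end.png',(150,110,400,300),3)
c,T=cam('wrist'); save(c,'endw.png')
for q in('bottle_a','cap_a'):
  for d in manip.pinpoint(q,'wrist')[:3]: print(q,round(d['score'],2),tow(T,d['point']).round(4))
E
```

```text
F [-0.24  0.45 -0.4 ] M [ 0.023 -0.011  0.037] p [ 0.5753 -0.0935  0.3628] yaw -1.3984 q6 -2.048 0.5271029392776383 30.662646889686584
bottle_a 0.6 [ 0.5777 -0.0951  0.0097]
bottle_a 0.6 [0.3979 0.0424 0.0005]
cap_a 0.68 [ 0.5788 -0.0965  0.1823]
```

View pics/endw.png

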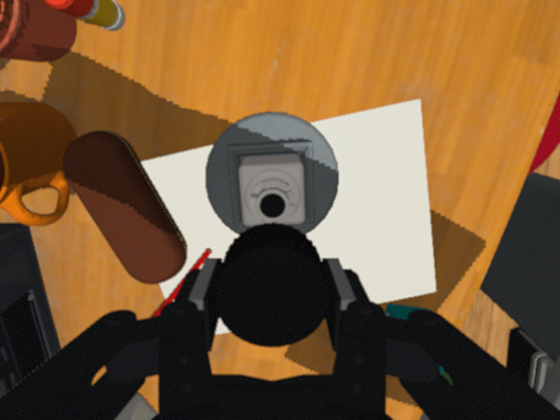

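View pics/end.png

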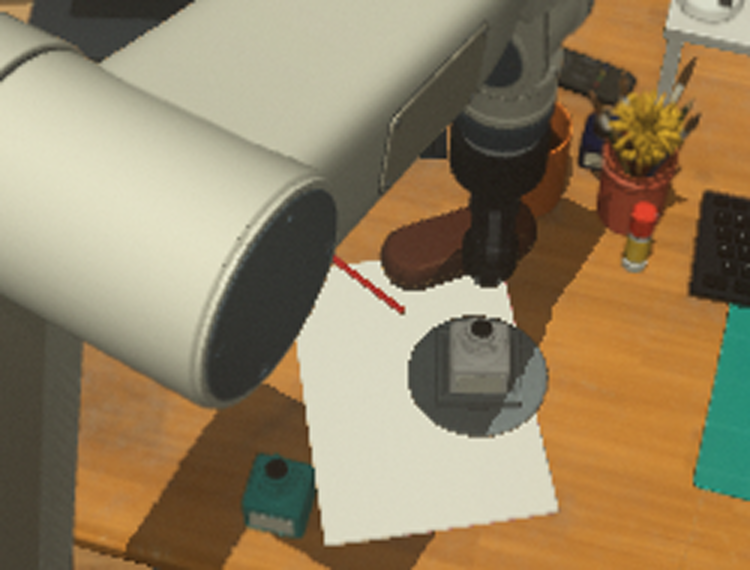

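The wrist view shows the cap held at (272,285), and the open-necked bottle (neck at (272,206)) square in the well. The scene crop shows the same, with the bottle seated at (480,360). The cap's underside is about 0.18 m up and the neck rim about 0.084 m.

```bash
python3 -c "
from workcell import manip; print(manip.sign_off())"
```

```text
the job is handed in; nothing more can be done
None
```

I seated the front bottle in the stand's well, unscrewed its cap counter-clockwise, and handed the job in holding the cap about 10 cm above the neck; the last pictures show the bottle still seated and upright, and I never touched the twin.

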